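Refit the brew group behind the service door until the spring bolt clicks

TASK

Swing the service door of the stripped coffee machine wide open, well past square, and leave it open. Then slide the cleaned brew group into the bay behind it, open end with the steel cross pin first and standing on its base, and push it firmly but without forcing it, all the way home until the spring bolt snaps back out behind it; leave everything else on the bench where it is.

Things in the scene. Friction and masses are not known exactly. Their poses are not given: they have to be found in the camera images.
- group_center (a point): The brew group (loose, 0.3-0.5 kg): dark frame 110 long (x) x 62 wide (y) x 63 high. Point at its centre, 32 mm above its underside, z up. +x: the open end with a steel cross pin, goes in first; a light cylinder with red ring stands at the -x (tail) end. Base plate 110 x 62 x 12 mm; on it two side walls 100 x 8 mm, outer faces 62 mm apart. Pin stubs stick out 5 mm each side, about 33 mm ahead of centre.
- bay_home (a point): Where group_center is when the group is home (nominal; each machine's true depth lies within 3 mm along x). Axes of the bay: x into it, y left, z up. Bay floor 32 mm below, 16 mm over the bench; 66 mm between the side rails (2 mm play a side). Rails start 69 mm before this point, 26 mm high; flared mouth and sill ramp 80 mm before. Roof underside 35 mm above, top 41 mm, front edge 25 mm before this point.
- machine_chassis: Coffee machine stripped to its chassis, fixed on the bench: black pan 154 x 264 mm, grey brew bay at its right, working parts (60 mm high) to its left. Origin on the bench below bay_home, same axes. Home, the tail is 14 mm inside the rails: fingers on its sides meet them 55 mm too early. The last push takes 10-20 N (an ejector pin springs back over the last 8 mm); the solid stop comes 3 mm after the click; over 90 N harms the machine.
- spring_bolt (a joint): Brass catch like a door latch, 8 mm high, low in the right-hand rail at the mouth, 8 mm proud. Value: how far it is pushed aside, m; 0 = fully out, about 0.003-0.009 while the group passes. Sloped in front, square behind: its square face ends 55 mm before bay_home and holds the group's tail when home. Spring 2 to 4.5 N. A brass spindle at the bay's back blocks a group put in cylinder first.
- service_door (a joint): White upright door before the bay, 116 mm wide, 6 mm thick, up to 86 mm over the bench; hinged at its left, opens toward the robot and round to the left (clockwise from above). Rad: 0 shut, 2.3 fully open; stays where it is left (under 1 N at the handle). It must stand past about 1.7 to clear a gripper at the mouth.
- door_handle (a point): On the door's upright steel pull bar, 10 mm thick: this point is 76 mm over the bench; bar top 17 mm above it, two posts to the door 30 and 50 mm below it, so the upper 40 mm can be pinched from above. The bar stands 39 mm before the hinge plane (31 mm clear of the door face) and 98 mm from the hinge along the door. Turns with the door.
- door_hinge (a point): Point on the door's upright hinge axis, 74 mm over the bench, 85 mm before and 67 mm left of bay_home.
- cleaning_brush: Bystander: pale toothbrush 170 mm lying on the bench; origin at the centre of its underside.
- steel_cup: Bystander: stainless cup, 82 mm wide, 88 mm high; origin at the centre of its underside.
- brew_gasket: Bystander: grey silicone ring 58 mm, 9 mm high; origin at the centre of its underside.
- orange_driver: Bystander: screwdriver with orange handle, 185 mm; origin at the centre of its underside.
Not all that is in view belongs to the job. What is shaped like the part that bears group_center but blue is not meant.

How it is judged (in metres and radians):
On the way, in this order (a step that is already met when the one before it is completed fails the run):
1. the service door is swung open past square (1.65 rad) (value of joint service_door above 1.65 rad), for 0.2 s.
2. the brew group, inside the rails, is pushing the spring bolt aside (value of joint spring_bolt above 0.0025 m and contact force between brew_group and machine_chassis above 0.3 N and x of group_center in the frame of bay_home above -0.125 m and angle between the x axis of group_center and the x axis of bay_home, either way round below 0.15 rad), for 0.05 s.
At the end, for the whole second after the job is handed in: The brew group rests upright on the bay floor (within 3 mm of height), within 5 mm sideways and 6 mm short to 8 mm deep of bay_home, square to 0.08 rad; the spring bolt has sprung back out behind it (within 1.5 mm of fully out); the door stands open beyond 1.65 rad; all at rest (x of group_center in the frame of bay_home between -0.006 and 0.008 m and y of group_center in the frame of bay_home between -0.005 and 0.005 m and z of group_center in the frame of bay_home between -0.003 and 0.003 m and angle between the x axis of group_center and the x axis of bay_home, either way round below 0.08 rad and angle between group_center's own z axis and vertical below 0.05 rad and value of joint spring_bolt below 0.0015 m and value of joint service_door above 1.65 rad and linear speed of brew_group below 0.01 m/s); the robot touches nothing.
It fails at once if the group is rammed into the stop or latch with more than 90 N (contact force between brew_group and machine_chassis above 90 N).
It fails at once if a bystander (brush, cup, gasket or screwdriver) is moved by more than 4 cm (distance of any of cleaning_brush, steel_cup, brew_gasket, orange_driver from where it was at the start of the episode above 0.04 m).
It also fails if it takes over 72 s, if anything falls off the work surface, if the arm or the gripper's body presses on something with over 40 N, if the wrist force passes 120 N, or if a joint passes its speed limit or range.

ROBOT

A 6-joint arm with a two-finger parallel gripper is mounted at the origin on a cart in front of the work surface, level with it; the furniture and walls round the work are solid. World frame = base frame: x ahead of the robot, y to its left, z up, the work surface at z = 0. Lengths are in mm, angles in degrees, forces in N, time in s.
With the tool pointing down it reaches from about 350 to 875 mm from the base axis. Payload 4.2 kg.
Tool frame: the origin (TCP) lies on the centre line of the jaws, within the pads' length; the fingertips stand 11 mm ahead of it and the grasp point (between the pads) lies 8 mm behind it (r.tips_ahead is the z of the fingertips in the tool frame, in mm); z points along the fingers, y is the line along which they close (so a half turn about z gives the same grasp; the last joint's range is limited). The gripper opens to 85 mm and grips with 20 to 120 N. Pads are 22 mm wide; open, the fingers measure 114 mm over their backs; the gripper's body (76 mm by 85 mm) begins 54 mm behind the grasp point. The pads swing forward as they close: fully open they stand 13 mm farther back than shut.
Start: joints at [89.76, 22.042, 0.453, 0, -68.411, -14.817], TCP at [162.334, 603.529, 242.312] pointing down, gripper open.
Joint ranges: [-179.83, 179.83], [-69.29, 118.12], [-61.27, 80.66], [-181.25, 117.63], [-171.15, -9.14], [-177.46, 177.46]. Speed limits (degrees/s): [159.86, 159.86, 180, 180, 180, 180].

INTERFACE

Orientations are given as a 3x3 rotation matrix whose columns are the frame's x, y, z axes.
In Python, from cell import r gives the robot as it stands.
- The arm moves only by the tool send_rows, never from a script. Its argument "steps" is one flat list of numbers, 6 for each row, row after row: the shift along the tool's x, y, z in units of 50 mm (1.0 is 50 mm), then the turn, a rotation vector about the tool's x, y, z in units of 0.1 rad (1.0 is 0.1 rad). A call has 1 to 10 rows; each row shifts and turns the commanded pose from where the row before left it, along the tool's axes as they then stand; what a row does not reach is not made up. A row lasts 1/10 s, in which the tool goes at most 50 mm and 8.59 degrees, less where a joint would pass 70% of its speed; a pose out of reach is approached as far as the arm can. A call with a number of a shift or a turn outside -1 to 1 is refused whole. A call with a gripper value outside its range is refused whole. "jaw" is the opening, from -1 (shut) to 1 (fully open), so that 0 is half open, set as the call begins (left out, the last holds). The fingers move at their own pace and stop on an object; "grip_force" is the grip in N (left out, the last holds). Time passes only in rows, so rows that do not move let the fingers close. It gives the time, the measured TCP pose, the force, the opening and the grip force at its end, in the units of the state.
- r.get_obs(): the state, without advancing time (a new reading comes with each control period).
- r.read_camera(name): name is "scene" or "top"; returns a dict with "img" (400x640x3 uint8, red, green, blue), "intrinsics" (3x3 intrinsics, pixels), "origin" and "attitude" of the camera in the world. Camera axes: x right, y up, looking along -z (the intrinsics and any distortion apply to the point x, -y, -z); pixel columns grow to the right and rows downward; lengths in mm; the calibration is good to about 2 mm. A picture is of the moment at which its call begins. There is no depth.
- r.finish_job(): hands the job in; it is judged then, once.
The state is a dict: "t": time; "joint_pos": joint angles; "qvel": joint speeds; "effort": joint torques, N m; "position": TCP position; "orientation": TCP orientation; "force": force on the tool from outside, world axes, zero at the start; "moment": the same for the moment, N m; "finger_gap": opening from 0.0 (shut) to 1.0 (fully open); "gripper_force": force on a finger pad.
Only numpy, scipy, OpenCV 4.12 (cv2) and the standard library are available. Lean on these libraries where they do the work, as an engineer would, in place of code of your own. Each camera call takes 0.05 s, during which the arm holds its last target. There are 200 camera calls.

## Working session

There is one attempt and no reset: what is moved stays moved. The work goes in short steps, Python scripts to look and compute and a tool call to move; the robot and the scene stay as the last step left them, time stands still between calls to the robot, and variables do not carry over. Pictures are saved under pics/ and viewed, at most 10 in all, crops included, and the job is handed in when it is done.

Besides the shell and the picture viewer there is one more tool, called by a JSON object that holds its "fn" and its "kwargs", one argument or row to a line. send_rows: Moves the arm, as the interface text tells. Shifts and turns lie within -1 to 1; 1 stands for 50 mm of shift or 0.1 rad of turn. Its arguments: {"type":"object","properties":{"steps":{"type":"array"},"jaw":{"type":"number"},"grip_force":{"type":"number"}},"required":["steps"]}

```bash
mkdir -p pics; ls
python3 - <<'E'
from cell import r
import cv2,numpy as np
np.set_printoptions(precision=3,suppress=True)
for n in ("scene","top"):
    c=r.read_camera(n); cv2.imwrite(f"pics/{n}0.png",c["img"][:,:,::-1])
    print(n,c["intrinsics"],c["origin"],c["attitude"],[k for k in c])
o=r.get_obs();print(o["t"],o["position"],o["orientation"],o["force"],o["finger_gap"])
E
```

```text
pics
scene [[481.382   0.    313.182]
 [  0.    481.382 195.71 ]
 [  0.      0.      1.   ]] [-301.926 -375.03   870.589] [[ 0.422  0.586 -0.691]
 [-0.907  0.28  -0.316]
 [ 0.008  0.76   0.65 ]] ['img', 'intrinsics', 'origin', 'attitude']
top [[451.489   0.    325.852]
 [  0.    451.489 197.688]
 [  0.      0.      1.   ]] [ 405.905   40.285 1432.093] [[-0.009  0.997 -0.081]
 [-1.    -0.009 -0.004]
 [-0.004  0.08   0.997]] ['img', 'intrinsics', 'origin', 'attitude']
0.1 [162.246 603.059 241.331] [[ 0.966 -0.26  -0.   ]
 [-0.26  -0.966 -0.002]
 [ 0.     0.002 -1.   ]] [ 0.297 -0.372  0.101] 0.997319603078211
```

View pics/scene0.png

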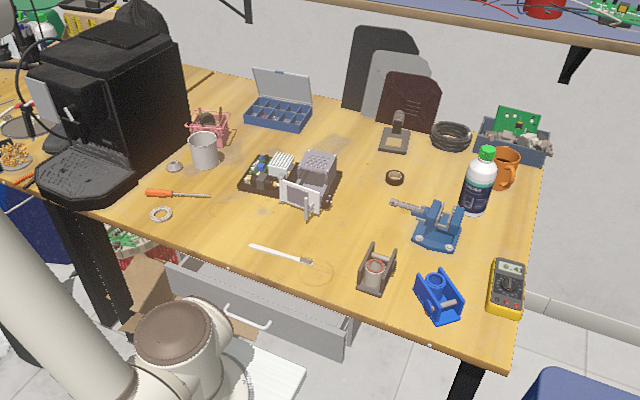

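View pics/top0.png

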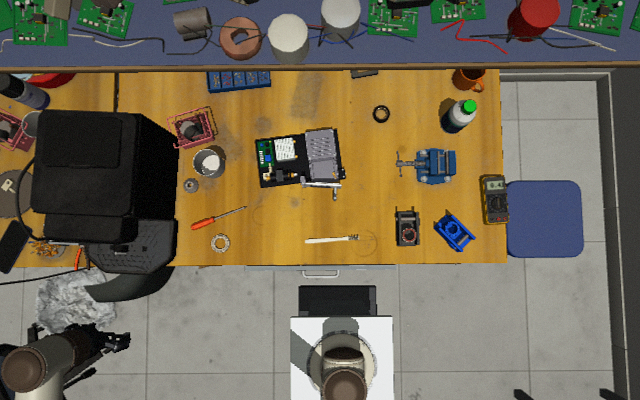

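The scene view shows the machine around (300,180) with the white door at (300,195). The dark group with the red ring is at (375,270) and the blue look-alike at (438,297). In the top view these are the machine at (300,157), the group at (406,227) and the blue one at (453,230). The dark one with the red ring fits the description, so I'll confirm it in an enlarged crop.

Run:
```python
import cv2,numpy as np
s=cv2.imread("pics/scene0.png");t=cv2.imread("pics/top0.png")
def z(i,x,y,w,h): return cv2.resize(i[y:y+h,x:x+w],(400,300),interpolation=cv2.INTER_CUBIC)
# labels: crop origin known
out=np.vstack([np.hstack([z(s,235,140,120,90),z(t,245,120,120,90)]),np.hstack([z(s,340,230,80,60),z(t,380,195,80,60)])])
cv2.imwrite("pics/crop1.png",out)
```

```text
(no output)
```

View pics/crop1.png

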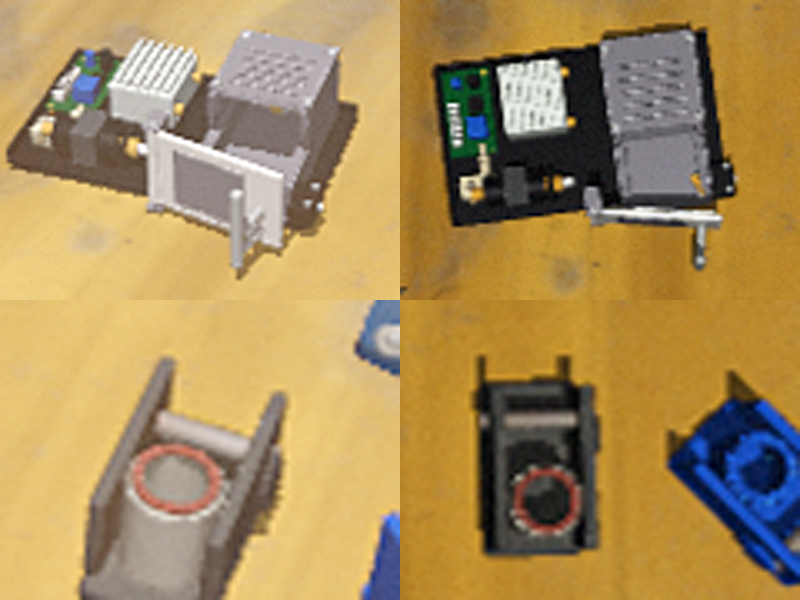

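The dark part at top (406,227) is the brew group: it has the steel cross pin, the red ring and no blue, and its pin end already points up in the image (+x). The blue one at (453,230) is the decoy. Next I'll take precise corner picks from larger zooms.

```bash
cat > h.py <<'E'
import numpy as np,cv2
from cell import r
np.set_printoptions(precision=2,suppress=True)
def ray(c,u,v):
    K=np.array(c["intrinsics"]);p=np.linalg.solve(K,[u,v,1.]);d=np.array(c["attitude"])@[p[0],-p[1],-p[2]]
    return np.array(c["origin"]),d/np.linalg.norm(d)
def onz(c,u,v,z):
    o,d=ray(c,u,v);return o+d*(z-o[2])/d[2]
def proj(c,P):
    q=np.array(c["attitude"]).T@(np.array(P,float)-c["origin"]);K=np.array(c["intrinsics"])
    q=K@[q[0],-q[1],-q[2]];return q[:2]/q[2]
def zoom(img,x,y,w,h,s,name=None):
    o=cv2.resize(img[y:y+h,x:x+w][:,:,::-1],None,fx=s,fy=s,interpolation=cv2.INTER_CUBIC)
    for i in range(0,w,10): 
        cv2.line(o,(i*s,0),(i*s,6),(0,0,255),1);cv2.putText(o,str(x+i),(i*s+2,16),0,.35,(0,0,255),1)
    for i in range(0,h,10):
        cv2.line(o,(0,i*s),(6,i*s),(0,0,255),1);cv2.putText(o,str(y+i),(8,i*s+4),0,.35,(0,0,255),1)
    if name: cv2.imwrite(name,o)
    return o
E
python3 - <<'E'
from h import *
t=r.read_camera("top");s=r.read_camera("scene")
a=zoom(t["img"],252,124,96,75,8,"pics/z1.png")
g=np.hstack([zoom(t["img"],386,198,40,56,10),zoom(s["img"],353,240,44,56,10)[:,:400]])
cv2.imwrite("pics/z2.png",g)
E
```

```text
(no output)
```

View pics/z1.png

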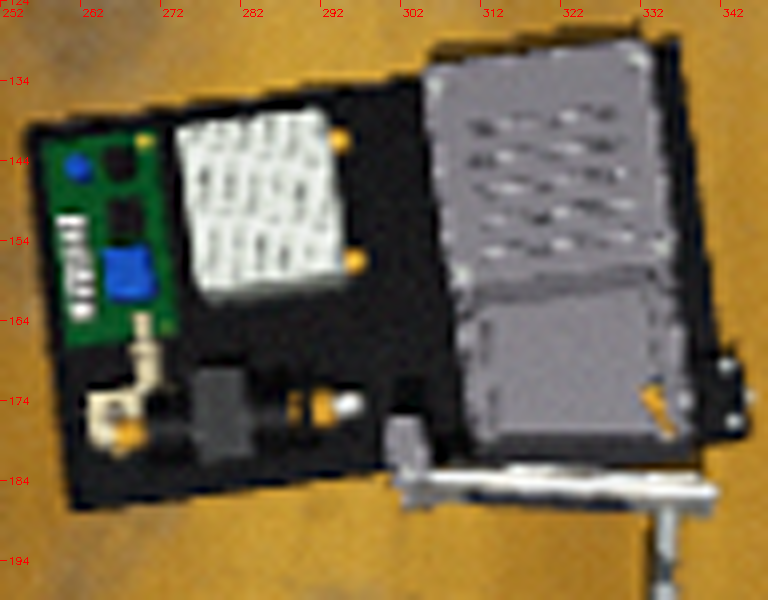

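View pics/z2.png

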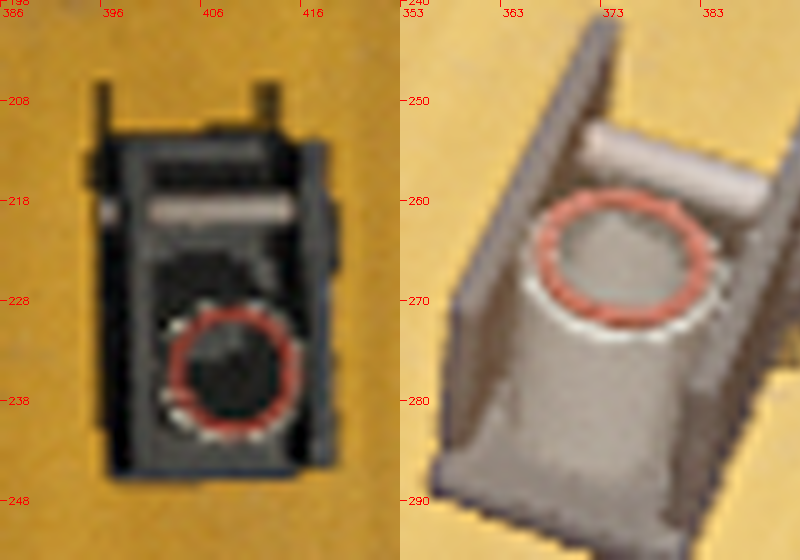

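Run:
```python
from h import *
t=r.read_camera("top");s=r.read_camera("scene")
T=lambda u,v,z:onz(t,252+u/8,124+v/8,z)
a,b,c=T(25,130,8),T(72,510,8),T(680,38,8)
print("pan LB,LF,RB",a,b,c,np.linalg.norm(a-b),np.linalg.norm(a-c))
ya=lambda d:np.degrees(np.arctan2(d[1],d[0]))
print("yaw pan",ya(a-b),ya(a-c)-90)
R=[T(427,72,89),T(650,50,89),T(670,268,89),T(458,287,89)]
print("roof LB RB RF LF",*R); print("yaw",ya(R[0]-R[3]),ya(R[1]-R[2]),ya(R[3]-R[2])-90,ya(R[0]-R[1])-90,[np.linalg.norm(R[i]-R[i-1]) for i in range(4)])
print("hinge",T(405,485,86),"door tip",T(715,492,86),"bar top",onz(t,334.7,198.6,93))
def tri(p,q):
    o1,d1=ray(t,*p);o2,d2=ray(s,*q)
    k=np.linalg.lstsq(np.c_[d1,-d2],o2-o1,rcond=None)[0]
    A,B=o1+k[0]*d1,o2+k[1]*d2
    return (A+B)/2,np.linalg.norm(A-B)
print("ring",tri((409.3,235),(375.5,265.8)))
print("pin L,R",tri((401,219),(371.5,254)),tri((415.5,218.7),(390,259)))
print("tail top",onz(t,397,245.5,0),onz(t,416,245.2,0),"scene tailL",onz(s,356.5,289,0),onz(s,381,296.5,0))
print("Rwall top outer",onz(t,418.6,212.3,63),onz(t,419.7,244.4,63),"Lwall outer top",onz(t,398.3,212,63),onz(t,399.7,244.5,63))
print("L base",onz(t,396,240,0),onz(t,396,222,0))
```

```text
pan LB,LF,RB [707.45 270.06   8.  ] [554.52 250.87   8.  ] [742.18   7.72   8.  ] 154.13458492751886 264.6272876761451
yaw pan 7.153267294124935 7.542117338536428
roof LB RB RF LF [710.98 105.22  89.  ] [718.57  20.95  89.  ] [635.32  14.3   89.  ] [628.89  94.01  89.  ]
yaw 7.7720643758124695 4.568012108373375 4.6137448234967735 5.144658923787205 [np.float64(82.85722720581745), np.float64(84.60287358273163), np.float64(83.51533847906843), np.float64(79.9675482169574)]
hinge [554.61 114.46  86.  ] door tip [550.86  -1.7   86.  ] bar top [511.12  18.84  93.  ]
ring (array([ 401.31, -206.38,   61.89]), np.float64(1.0023115113016923))
pin L,R (array([ 449.64, -183.67,   42.33]), np.float64(3.091471214079049)) (array([ 450.17, -227.79,   45.58]), np.float64(2.6338547394690393))
tail top [ 368.25 -177.49    0.  ] [ 368.66 -237.37    0.  ] scene tailL [ 371.16 -177.97   -0.  ] [ 374.94 -235.19    0.  ]
Rwall top outer [ 469.43 -235.52   63.  ] [ 372.59 -236.36   63.  ] Lwall outer top [ 470.91 -174.05   63.  ] [ 372.83 -176.11   63.  ]
L base [ 385.54 -174.71    0.  ] [ 442.29 -175.94    0.  ]
```

```bash
cat >> h.py <<'E'
def tri(t,p,s,q):
    o1,d1=ray(t,*p);o2,d2=ray(s,*q)
    k=np.linalg.lstsq(np.c_[d1,-d2],o2-o1,rcond=None)[0]
    A,B=o1+k[0]*d1,o2+k[1]*d2
    return (A+B)/2,np.linalg.norm(A-B)
def go(P,yaw_y):
    "shift in tool units (50mm) to P, and turn about tool z (0.1rad) so tool y points at world angle yaw_y deg"
    o=r.get_obs();R=np.array(o["orientation"]);d=R.T@(np.array(P)-o["position"])
    cur=np.degrees(np.arctan2(R[1,1],R[0,1]))
    a=(yaw_y-cur+180)%360-180   # ccw world; tool z down -> negative
    print("shift",d/50,"turn z",-np.radians(a)/.1,"now",o["position"],"yawy",cur,"t",o["t"],"F",o["force"],"gap",o["finger_gap"],o["gripper_force"])
E
python3 - <<'E'
from h import *
t=r.read_camera("top");s=r.read_camera("scene")
print("bar top scene z93",onz(s,306.1,197.6,93),"low end top view z18",onz(t,334.7,198.6,18))
for z in (18,76,93): print(z, proj(t,[515,20,z]),proj(s,[515,20,z]))
# scene: hinge & tip tops from crop1: hinge (150,133)?, tip (285,173)
S=lambda X,Y,z:onz(s,235+X/3.3333,140+Y/3.3333,z)
print("scene hinge top",S(150,135,86),"tip top",S(285,170,86),"bar top",S(237,192,93),"bar bot",S(237,275,18))
print("pan LF,LB scene",S(8,160,4),S(80,45,8)," roof LF,RF",S(213,80,89),S(318,112,89))
print(r.tips_ahead)
go([515,20,240],-90)
E
```

```text
bar top scene z93 [511.37  15.99  93.  ] low end top view z18 [517.01  17.64  18.  ]
18 [333.95 199.25] [305.35 218.33]
76 [334.22 197.76] [305.29 201.44]
93 [334.3 197.3] [305.28 196.28]
scene hinge top [550.92 110.27  86.  ] tip top [557.56  -2.38  86.  ] bar top [511.36  15.99  93.  ] bar bot [501.79  11.52  18.  ]
pan LF,LB scene [558.47 253.36   4.  ] [724.97 278.74   8.  ]  roof LF,RF [632.78  95.79  89.  ] [630.79   2.04  89.  ]
11.0
shift [9.84 9.44 0.05] turn z -2.6285667687457703 now [162.33 603.45 242.16] yawy -105.06057820174729 t 0.4 F [ 0.5  -0.21 -0.55] gap 1.0007203940505058 0.0
```

{"fn": "send_rows", "kwargs": {
  "steps": [0.6,0.58,0,0,0,0,0.6,0.58,0,0,0,0,0.6,0.58,0,0,0,0,0.6,0.58,0,0,0,0,0.6,0.58,0,0,0,0,0.6,0.58,0,0,0,0,0.6,0.58,0,0,0,0,0.6,0.58,0,0,0,0,0.6,0.58,0,0,0,0,0.6,0.58,0,0,0,0],
  "jaw": 1
}}

```text
t: 1.4
position: [377.3, 244.0, 242.7]
orientation: [[0.966, -0.259, 0.001], [-0.259, -0.966, 0.001], [0.0, -0.001, -1.0]]
force: [1.0, -0.8, 0.7]
finger_gap: 1.004
gripper_force: 0.0
```

{"fn": "send_rows", "kwargs": {
  "steps": [0.6,0.58,0,0,0,0,0.6,0.58,0,0,0,0,0.6,0.58,0,0,0,0,0.6,0.58,0,0,0,0,0.6,0.58,0,0,0,0,0.6,0.58,0,0,0,0,0,0,0,0,0,-0.9,0,0,0,0,0,-0.9,0,0,0,0,0,-0.7]
}}

```text
t: 2.3
position: [505.4, 30.1, 242.2]
orientation: [[1.0, -0.011, -0.0], [-0.011, -1.0, 0.0], [-0.0, -0.0, -1.0]]
force: [0.2, 0.1, -0.6]
finger_gap: 1.0
gripper_force: 0.0
```

Run:
```python
from h import *
go([514,17,150],-90)
t=r.read_camera("top");s=r.read_camera("scene")
cv2.imwrite("pics/z3.png",np.hstack([zoom(t["img"],300,150,50,70,8),zoom(s["img"],270,150,50,70,8)]))
```

```text
shift [0.17 0.26 1.84] turn z -0.1096380780405511 now [505.43  30.11 242.25] yawy -90.62817991456495 t 2.3 F [ 0.22  0.14 -0.63] gap 0.9996569792991051 0.0
```

{"fn": "send_rows", "kwargs": {
  "steps": [0.17,0.26,0.3,0,0,0,0,0,0.6,0,0,0,0,0,0.6,0,0,0,0,0,0.6,0,0,0,0,0,0.5,0,0,0,0,0,0.4,0,0,0,0,0,0.4,0,0,0]
}}

```text
t: 3.1
position: [513.7, 17.8, 71.5]
orientation: [[1.0, -0.014, 0.0], [-0.014, -1.0, -0.0], [0.0, 0.0, -1.0]]
force: [1.2, -0.4, 1.0]
finger_gap: 0.997
gripper_force: 0.0
```

{"fn": "send_rows", "kwargs": {
  "steps": [0,0,0,0,0,0,0,0,0,0,0,0,0,0,0,0,0,0,0,0,0,0,0,0,0,0,0,0,0,0,0,0,0,0,0,0],
  "jaw": -1,
  "grip_force": 25
}}

```text
t: 3.7
position: [514.0, 17.6, 73.2]
orientation: [[1.0, -0.013, 0.001], [-0.013, -1.0, 0.0], [0.001, -0.0, -1.0]]
force: [-0.6, -1.3, 4.0]
finger_gap: 0.106
gripper_force: 25.0
```

Run:
```python
from h import *
go([514,17,72],-90)
print(r.tips_ahead)
t=r.read_camera("top");s=r.read_camera("scene")
cv2.imwrite("pics/z3.png",np.hstack([zoom(t["img"],300,150,50,70,8),zoom(s["img"],270,150,50,70,8)]))
```

```text
shift [0.   0.01 0.02] turn z -0.1268098954085376 now [513.98  17.6   73.21] yawy -90.72656718074047 t 3.7 F [-0.63 -1.26  4.03] gap 0.10632816547683822 25.012270510196686
11.0
```

{"fn": "send_rows", "kwargs": {
  "steps": [-0.19,-0.094,0,0,0,1,-0.19,-0.094,0,0,0,1,-0.19,-0.094,0,0,0,1,-0.19,-0.094,0,0,0,1,-0.19,-0.094,0,0,0,1]
}}

```text
t: 4.3
position: [474.2, 51.4, 73.2]
orientation: [[0.87, -0.494, 0.005], [-0.494, -0.87, 0.002], [0.003, -0.004, -1.0]]
force: [3.9, 0.8, 0.8]
finger_gap: 0.107
gripper_force: 24.9
```

Run:
```python
from h import *
go([514,17,72],-90)
```

```text
shift [1.03 0.2  0.03] turn z -5.163645675678124 now [474.18  51.38  73.23] yawy -119.5855104117335 t 4.3 F [3.9  0.81 0.78] gap 0.10651018344222894 24.903282523155212
```

{"fn": "send_rows", "kwargs": {
  "steps": [-0.19,-0.09,0,0,0,1,-0.19,-0.09,0,0,0,1,-0.19,-0.09,0,0,0,1,-0.19,-0.09,0,0,0,1,-0.19,-0.09,0,0,0,1,-0.19,-0.09,0,0,0,1,-0.19,-0.09,0,0,0,1]
}}

```text
t: 5.0
position: [454.8, 121.6, 73.3]
orientation: [[0.348, -0.937, 0.01], [-0.937, -0.348, 0.005], [-0.001, -0.011, -1.0]]
force: [13.4, -1.3, -8.0]
finger_gap: 0.108
gripper_force: 24.8
```

Run:
```python
from h import *
go([514,17,72],-90)
```

```text
shift [ 2.37 -0.38  0.03] turn z -12.148747814287656 now [454.83 121.63  73.32] yawy -159.60719761274663 t 5.0 F [13.38 -1.32 -7.98] gap 0.10822991250183388 24.786719977855682
```

{"fn": "send_rows", "kwargs": {
  "steps": [-0.17,-0.15,0,0,0,1,-0.185,-0.1,0,0,0,1,-0.185,-0.1,0,0,0,1,-0.185,-0.1,0,0,0,1,-0.185,-0.1,0,0,0,1,-0.185,-0.1,0,0,0,1,-0.185,-0.1,0,0,0,1,-0.185,-0.1,0,0,0,1,0,0,0,0,0,0]
}}

```text
t: 5.9
position: [492.7, 193.9, 73.2]
orientation: [[-0.428, -0.904, 0.003], [-0.904, 0.428, 0.003], [-0.004, -0.001, -1.0]]
force: [-2.5, 4.3, 5.7]
finger_gap: 0.104
gripper_force: 25.5
```

Run:
```python
from h import *
go([514,17,72],-90); print(r.get_obs()["joint_pos"])
```

```text
shift [ 3.02 -1.9   0.01] turn z -20.133558570367253 now [492.69 193.95  73.21] yawy 154.64320673385086 t 5.9 F [-2.52  4.25  5.67] gap 0.10391815953092153 25.524159371852875
[ 39.04  23.65 -25.29  -0.04 -40.81 -64.36]
```

{"fn": "send_rows", "kwargs": {
  "steps": [0,0,0,0,0,0,0,0,0,0,0,0,0,0,0,0,0,0,0,0,0,0,0,0],
  "jaw": 0
}}

```text
t: 6.3
position: [491.0, 191.0, 72.1]
orientation: [[-0.428, -0.904, -0.001], [-0.904, 0.428, -0.0], [0.001, 0.0, -1.0]]
force: [0.2, -0.8, -0.4]
finger_gap: 0.502
gripper_force: 0.0
```

{"fn": "send_rows", "kwargs": {
  "steps": [0,0,-0.3,0,0,0,0,0,-0.6,0,0,0,0,0,-0.6,0,0,0,0,0,-0.8,0,0,0,0,0,-0.7,0,0,0,0,0,-0.4,0,0,0],
  "jaw": 1
}}

```text
t: 6.9
position: [492.0, 191.6, 245.6]
orientation: [[-0.428, -0.904, 0.004], [-0.904, 0.428, 0.002], [-0.004, -0.003, -1.0]]
force: [0.6, 0.3, -0.0]
finger_gap: 0.997
gripper_force: 0.0
```

Run:
```python
from h import *
from scipy.optimize import least_squares
P=np.array([(514,17.6),(474.2,51.4),(454.8,121.6),(492.7,194)])
q=least_squares(lambda h:np.linalg.norm(P-h,axis=1)-105.5,[558,114]);print("hinge",q.x,q.fun)
go([421,-206,243],90)
```

```text
hinge [559.95 112.67] [ 0.1  -0.11  0.03  0.03]
shift [ 7.8  -2.12  0.03] turn z 11.288221723838802 now [492.03 191.61 245.65] yawy 154.6767462983854 t 6.9 F [ 0.61  0.33 -0.02] gap 0.997384219180736 0.0
```

{"fn": "send_rows", "kwargs": {
  "steps": [0.9,-0.157,0,0,0,0,0.9,-0.157,0,0,0,0,0.9,-0.157,0,0,0,0,0.9,-0.157,0,0,0,0,0.9,-0.157,0,0,0,0,0.9,-0.157,0,0,0,0,0.9,-0.157,0,0,0,0,0.9,-0.157,0,0,0,0,0.9,-0.157,0,0,0,0,0,0,0,0,0,0]
}}

```text
t: 7.9
position: [379.7, -208.6, 242.1]
orientation: [[-0.435, -0.901, -0.001], [-0.901, 0.435, -0.0], [0.001, 0.001, -1.0]]
force: [-0.4, 0.6, -0.1]
finger_gap: 1.001
gripper_force: 0.0
```

{"fn": "send_rows", "kwargs": {
  "steps": [0,0,0.2,0,0,1,0,0,0.2,0,0,1,0,0,0.2,0,0,1,0,0,0.2,0,0,1,0,0,0.2,0,0,1,0,0,0.2,0,0,1,0,0,0.2,0,0,1,0,0,0.2,0,0,1,0,0,0.2,0,0,1,0,0,0.2,0,0,1]
}}

```text
t: 8.9
position: [381.8, -204.5, 141.9]
orientation: [[-0.992, -0.125, -0.0], [-0.125, 0.992, 0.0], [0.0, 0.0, -1.0]]
force: [-0.6, -0.4, 0.4]
finger_gap: 0.998
gripper_force: 0.0
```

Run:
```python
from h import *
go([382,-206,44],90.8)
t=r.read_camera("top");s=r.read_camera("scene")
cv2.imwrite("pics/z4.png",np.hstack([zoom(t["img"],296,140,50,70,8),zoom(s["img"],265,150,50,70,8)]))
```

```text
shift [-0.   -0.03  1.96] turn z 1.1112876734857364 now [ 381.76 -204.46  141.87] yawy 97.16720935156451 t 8.9 F [-0.56 -0.4   0.4 ] gap 0.9981944840334419 0.0
```

View pics/z4.png

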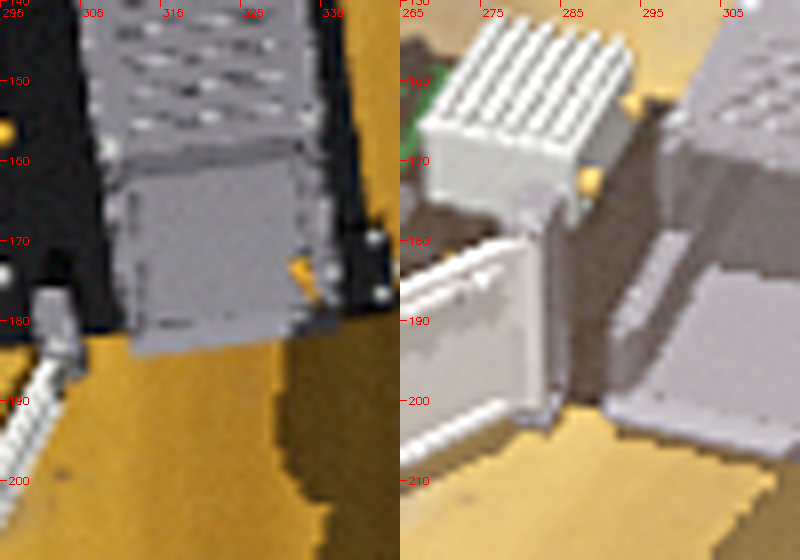

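Run:
```python
from h import *
t=r.read_camera("top")
T=lambda u,v,z:onz(t,296+u/8,140+v/8,z)
y=np.radians(7.3);c,s=np.cos(y),np.sin(y);H=np.array([560+85*c+67*s,112.7+85*s-67*c]);print("home",H)
def m(P): d=P[:2]-H;return np.array([d[0]*c+d[1]*s,-d[0]*s+d[1]*c])
for n,p in dict(L=(132,250,16),R=(305,235,16),sillL=(133,355,4),sillR=(325,328,4),sillLt=(133,320,16),sillRt=(290,312,16),roofL=(112,158,89),roofR=(318,130,89)).items(): print(n,m(T(*p)))
```

```text
home [652.82  57.04]
L [-44.07  35.72]
R [-47.49 -32.84]
sillL [-84.12  41.13]
sillR [-83.84 -35.99]
sillLt [-71.72  39.05]
sillRt [-77.03 -22.76]
roofL [-18.98  37.43]
roofR [-19.03 -40.69]
```

{"fn": "send_rows", "kwargs": {
  "steps": [0,-0.03,0.3,0,0,0.5,0,0,0.3,0,0,0.6,0,0,0.4,0,0,0,0,0,0.4,0,0,0,0,0,0.3,0,0,0,0,0,0.26,0,0,0,0,0,0,0,0,0]
}}

```text
t: 9.75
position: [381.4, -206.1, 43.5]
orientation: [[-1.0, -0.021, -0.003], [-0.021, 1.0, 0.0], [0.003, 0.0, -1.0]]
force: [-0.3, 0.1, 0.5]
finger_gap: 0.999
gripper_force: 0.0
```

{"fn": "send_rows", "kwargs": {
  "steps": [0,0,0,0,0,0,0,0,0,0,0,0,0,0,0,0,0,0,0,0,0,0,0,0,0,0,0,0,0,0,0,0,0,0,0,0],
  "jaw": -1,
  "grip_force": 60
}}

```text
t: 10.35
position: [382.9, -206.5, 45.6]
orientation: [[-1.0, -0.02, 0.002], [-0.02, 1.0, -0.001], [-0.002, -0.001, -1.0]]
force: [-1.8, 1.6, 6.1]
finger_gap: 0.713
gripper_force: 66.2
```

{"fn": "send_rows", "kwargs": {
  "steps": [0,0,-0.3,0,0,0,0,0,-0.5,0,0,0,0,0,-0.5,0,0,0,0,0,-0.5,0,0,0,0,0,-0.2,0,0,0,0,0,0,0,0,0]
}}

```text
t: 10.95
position: [382.2, -206.3, 145.1]
orientation: [[-1.0, -0.019, 0.003], [-0.019, 1.0, 0.0], [-0.003, 0.0, -1.0]]
force: [0.1, 0.2, -5.5]
finger_gap: 0.719
gripper_force: 67.3
```

Run:
```python
from h import *
go([500,36,143],97.3)
t=r.read_camera("top");s=r.read_camera("scene")
cv2.imwrite("pics/z5.png",np.hstack([zoom(t["img"],390,190,50,70,8),zoom(s["img"],350,200,50,70,8)]))
```

```text
shift [-2.45  4.8   0.05] turn z -1.088596737019063 now [ 382.2  -206.25  145.06] yawy 91.06280013770949 t 10.95 F [ 0.06  0.22 -5.51] gap 0.7192611974374588 67.34963536262512
```

View pics/z5.png

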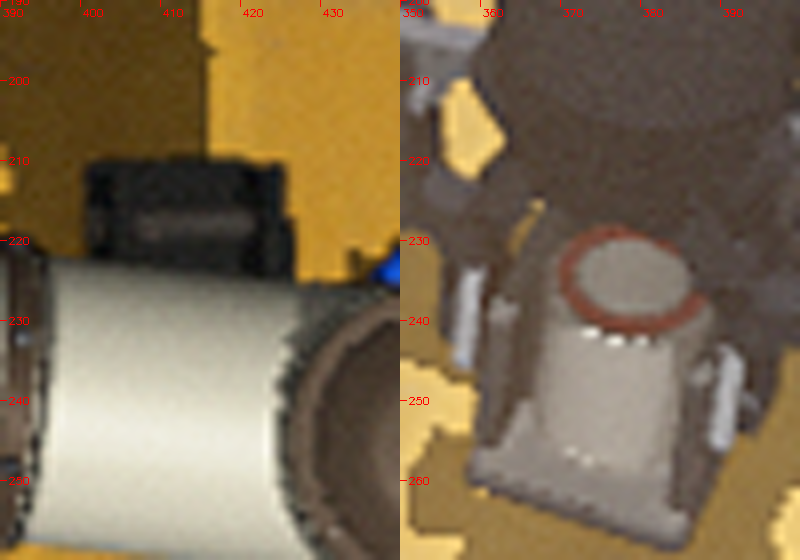

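The group is held level, with the cylinder tail towards the robot and the pin end forward. The fingertips grip at px (358,240) and (391,248) in the scene view. Now I'll carry it to a point in line with the mouth.

{"fn": "send_rows", "kwargs": {
  "steps": [-0.2,0.593,0,0,0,0,-0.2,0.593,0,0,0,0,-0.2,0.593,0,0,0,0,-0.2,0.593,0,0,0,0,-0.2,0.593,0,0,0,0,-0.2,0.593,0,0,0,0,-0.2,0.593,0,0,0,0,-0.2,0.593,0,0,0,-0.5,0,0,0,0,0,-0.59,0,0,0,0,0,0]
}}

```text
t: 12.05
position: [456.4, 32.8, 142.3]
orientation: [[-0.992, -0.128, -0.005], [-0.128, 0.992, -0.001], [0.005, -0.001, -1.0]]
force: [-0.8, -0.4, -5.0]
finger_gap: 0.714
gripper_force: 68.1
```

Run:
```python
from h import *
go([457.6,32.6,63.6],97.3)
```

```text
shift [-0.03 -0.    1.57] turn z 0.014004722220706626 now [456.41  32.76 142.29] yawy 97.38024114764995 t 12.05 F [-0.85 -0.44 -5.02] gap 0.7144089415218106 68.14293265342712
```

{"fn": "send_rows", "kwargs": {
  "steps": [0,0,0.5,0,0,0,0,0,0.5,0,0,0,0,0,0.4,0,0,0,0,0,0.14,0,0,0,0,0,0,0,0,0]
}}

```text
t: 12.55
position: [456.4, 31.4, 65.9]
orientation: [[-0.992, -0.126, -0.004], [-0.126, 0.992, -0.002], [0.004, -0.001, -1.0]]
force: [-0.1, -0.0, -4.5]
finger_gap: 0.712
gripper_force: 68.0
```

Run:
```python
from h import *
go([457.6,32.6,63.6],97.3)
t=r.read_camera("top");s=r.read_camera("scene")
cv2.imwrite("pics/z6.png",np.hstack([zoom(t["img"],296,150,50,70,8),zoom(s["img"],275,165,50,70,8)]))
```

```text
shift [-0.03  0.02  0.05] turn z -0.01088168208350468 now [456.36  31.4   65.92] yawy 97.23765255426122 t 12.55 F [-0.11 -0.01 -4.47] gap 0.7124037788378171 68.04885864257812
```

View pics/z6.png

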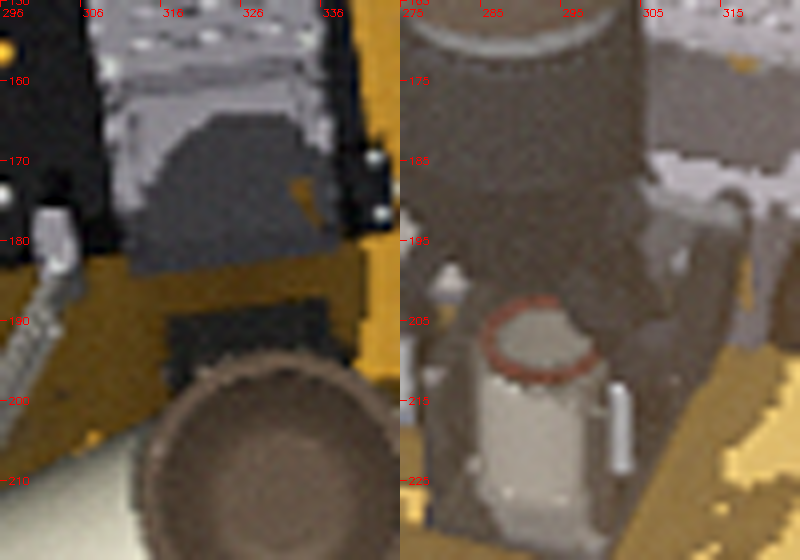

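Run:
```python
from h import *
t=r.read_camera("top")
y=np.radians(7.3);c,s=np.cos(y),np.sin(y);H=np.array([560+85*c+67*s,112.7+85*s-67*c])
def m(P): d=np.array(P)[:2]-H;return np.array([d[0]*c+d[1]*s,-d[0]*s+d[1]*c])
T=lambda u,v,z:m(onz(t,296+u/8,150+v/8,z))
print(T(165,318,75),T(325,300,75),"tcp",m(r.get_obs()["position"]))
# dark mask profile rows
img=t["img"].astype(int).sum(2)
for v in (189,191,193): print(v,[int(x) for x in img[v,312:346]])
```

```text
[-110.04   30.03] [-111.52  -30.74] tcp [-196.09    0.29]
189 [163, 169, 161, 168, 128, 91, 77, 102, 98, 96, 103, 83, 92, 104, 101, 101, 84, 98, 83, 87, 107, 88, 93, 94, 112, 143, 160, 183, 164, 331, 394, 382, 378, 370]
191 [167, 172, 158, 155, 114, 93, 80, 98, 95, 106, 89, 97, 100, 100, 94, 97, 89, 93, 93, 104, 89, 98, 65, 80, 84, 118, 154, 171, 324, 396, 382, 376, 377, 374]
193 [171, 163, 166, 149, 126, 84, 79, 80, 85, 100, 96, 119, 102, 112, 125, 116, 133, 121, 76, 149, 178, 153, 121, 93, 93, 95, 68, 100, 324, 395, 379, 383, 368, 374]
```

{"fn": "send_rows", "kwargs": {
  "steps": [-0.1,0.01,0.04,0,0,0,-0.2,0,0,0,0,0,-0.2,0,0,0,0,0,-0.1,0,0,0,0,0,-0.1,0,0,0,0,0,-0.1,0,0,0,0,0]
}}

```text
t: 13.3
position: [494.9, 37.4, 64.4]
orientation: [[-0.992, -0.126, -0.006], [-0.126, 0.992, -0.001], [0.006, -0.0, -1.0]]
force: [-6.0, 2.3, -3.4]
finger_gap: 0.716
gripper_force: 68.2
```

{"fn": "send_rows", "kwargs": {
  "steps": [-0.1,0,0,0,0,0,-0.1,0,0,0,0,0,-0.1,0,0,0,0,0,-0.1,0,0,0,0,0]
}}

```text
t: 13.7
position: [517.0, 40.8, 65.1]
orientation: [[-0.992, -0.128, -0.001], [-0.128, 0.992, 0.0], [0.001, 0.0, -1.0]]
force: [-1.9, 3.0, -5.1]
finger_gap: 0.712
gripper_force: 68.1
```

{"fn": "send_rows", "kwargs": {
  "steps": [-0.1,0,0,0,0,0,-0.1,0,0,0,0,0,-0.1,0,0,0,0,0,-0.1,0,0,0,0,0,-0.1,0,0,0,0,0,-0.1,0,0,0,0,0]
}}

```text
t: 14.3
position: [547.1, 44.3, 65.2]
orientation: [[-0.992, -0.127, -0.0], [-0.127, 0.992, 0.0], [0.0, 0.0, -1.0]]
force: [-2.7, 2.6, -4.8]
finger_gap: 0.712
gripper_force: 68.2
```

{"fn": "send_rows", "kwargs": {
  "steps": [-0.1,0,0,0,0,0,-0.1,0,0,0,0,0,-0.1,0,0,0,0,0,-0.1,0,0,0,0,0]
}}

```text
t: 14.7
position: [566.9, 46.9, 65.3]
orientation: [[-0.992, -0.127, -0.0], [-0.127, 0.992, -0.0], [0.0, 0.0, -1.0]]
force: [-2.3, 2.9, -5.4]
finger_gap: 0.709
gripper_force: 68.2
```

Run:
```python
from h import *
y=np.radians(7.3);c,s=np.cos(y),np.sin(y);H=np.array([652.8,57.0])
o=r.get_obs();d=np.array(o["position"])[:2]-H;print(o["t"],d[0]*c+d[1]*s,-d[0]*s+d[1]*c,o["position"],o["force"],o["moment"])
```

```text
14.7 -86.47694366898796 0.8547739448701979 [566.92  46.86  65.25] [-2.3   2.91 -5.35] [ 0.92  1.01 -0.02]
```

{"fn": "send_rows", "kwargs": {
  "steps": [-0.1,0,0,0,0,0,-0.1,0,0,0,0,0,-0.1,0,0,0,0,0,-0.1,0,0,0,0,0]
}}

```text
t: 15.1
position: [586.8, 49.4, 65.3]
orientation: [[-0.992, -0.127, -0.0], [-0.127, 0.992, 0.0], [0.0, 0.0, -1.0]]
force: [-2.3, 3.0, -5.0]
finger_gap: 0.715
gripper_force: 68.2
```

{"fn": "send_rows", "kwargs": {
  "steps": [-0.1,0,0,0,0,0,-0.1,0,0,0,0,0,-0.1,0,0,0,0,0]
}}

```text
t: 15.4
position: [601.7, 51.3, 65.3]
orientation: [[-0.992, -0.127, -0.0], [-0.127, 0.992, 0.0], [0.0, 0.0, -1.0]]
force: [-2.4, 3.9, -5.1]
finger_gap: 0.71
gripper_force: 68.2
```

{"fn": "send_rows", "kwargs": {
  "steps": [0,0,0.03,0,0,0,0,0,0.03,0,0,0,0,0,0,0,0,0]
}}

```text
t: 15.7
position: [602.8, 51.7, 62.9]
orientation: [[-0.992, -0.128, 0.004], [-0.128, 0.992, 0.001], [-0.004, 0.0, -1.0]]
force: [1.1, 3.7, -4.9]
finger_gap: 0.71
gripper_force: 68.4
```

{"fn": "send_rows", "kwargs": {
  "steps": [-0.04,0,0,0,0,0,-0.04,0,0,0,0,0,-0.04,0,0,0,0,0]
}}

```text
t: 16.0
position: [605.2, 51.5, 62.2]
orientation: [[-0.992, -0.127, -0.005], [-0.127, 0.992, -0.001], [0.005, -0.0, -1.0]]
force: [-6.6, 2.2, 1.8]
finger_gap: 0.712
gripper_force: 68.7
```

{"fn": "send_rows", "kwargs": {
  "steps": [0,0,0,0,0,0,0,0,0,0,0,0]
}}

```text
t: 16.2
position: [605.5, 51.6, 62.3]
orientation: [[-0.992, -0.127, -0.004], [-0.127, 0.992, -0.001], [0.004, -0.0, -1.0]]
force: [-4.9, 2.6, -0.6]
finger_gap: 0.709
gripper_force: 68.8
```

{"fn": "send_rows", "kwargs": {
  "steps": [-0.04,0,0,0,0,0,-0.04,0,0,0,0,0,0,0,0,0,0,0]
}}

```text
t: 16.5
position: [607.6, 51.7, 62.3]
orientation: [[-0.992, -0.127, -0.008], [-0.127, 0.992, -0.002], [0.008, -0.001, -1.0]]
force: [-9.6, 2.1, 4.0]
finger_gap: 0.712
gripper_force: 69.3
```

{"fn": "send_rows", "kwargs": {
  "steps": [0,0,0,0,0,0,0,0,0,0,0,0,0,0,0,0,0,0,0,0,0,0,0,0],
  "jaw": 0.85
}}

```text
t: 16.9
position: [611.9, 52.4, 62.8]
orientation: [[-0.992, -0.128, 0.001], [-0.128, 0.992, 0.0], [-0.001, -0.0, -1.0]]
force: [0.1, 0.1, -0.2]
finger_gap: 0.926
gripper_force: 0.0
```

{"fn": "send_rows", "kwargs": {
  "steps": [0,0,-0.2,0,0,0,0,0,-0.4,0,0,0,0,0,-0.5,0,0,0,0,0,-0.3,0,0,0,0.3,0,0,0,0,0,0.4,0,0,0,0,0,0.2,0,0,0,0,0]
}}

```text
t: 17.6
position: [565.6, 46.6, 133.2]
orientation: [[-0.992, -0.127, 0.0], [-0.127, 0.992, 0.0], [-0.0, 0.0, -1.0]]
force: [0.7, -0.4, 1.2]
finger_gap: 0.922
gripper_force: 0.0
```

{"fn": "send_rows", "kwargs": {
  "steps": [0,0,0,0,0,0,0,0,0,0,0,0,0,0,0,0,0,0,0,0,0,0,0,0,0,0,0,0,0,0,0,0,0,0,0,0,0,0,0,0,0,0],
  "jaw": -1
}}

```text
t: 18.3
position: [566.7, 46.8, 132.2]
orientation: [[-0.992, -0.127, -0.0], [-0.127, 0.992, -0.0], [0.0, -0.0, -1.0]]
force: [-0.0, 0.3, -0.4]
finger_gap: -0.001
gripper_force: 0.0
```

Run:
```python
from h import *
y=np.radians(7.3);c,s=np.cos(y),np.sin(y);H=np.array([652.8,57.0])
o=r.get_obs();d=np.array(o["position"])[:2]-H;print(o["t"],d[0]*c+d[1]*s,-d[0]*s+d[1]*c,o["position"],o["orientation"],o["finger_gap"])
t=r.read_camera("top");s=r.read_camera("scene")
cv2.imwrite("pics/z7.png",np.hstack([zoom(t["img"],290,130,60,70,7),zoom(s["img"],270,135,50,70,7)]))
```

```text
18.3 -86.73802716194044 0.8612144679317311 [566.66  46.83 132.17] [[-0.99 -0.13 -0.  ]
 [-0.13  0.99 -0.  ]
 [ 0.   -0.   -1.  ]] -0.0013915497735948878
```

View pics/z7.png

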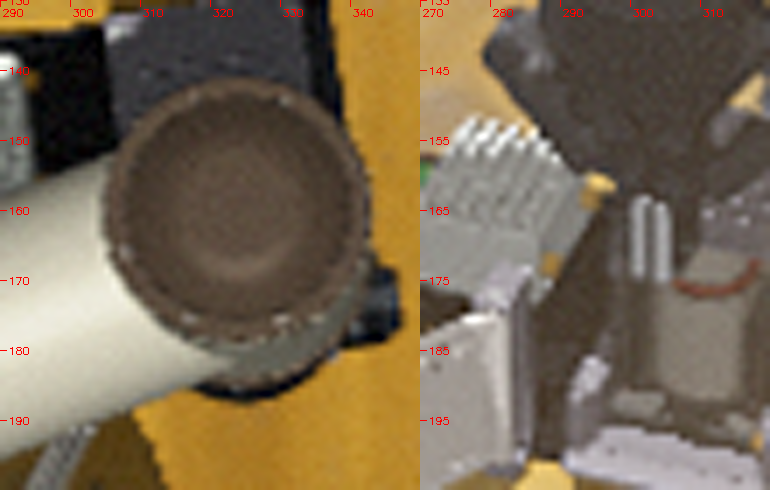

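Run:
```python
from h import *
y=np.radians(7.3);c,s_=np.cos(y),np.sin(y);H=np.array([652.8,57.0])
s=r.read_camera("scene")
m=lambda P:np.array([(P[0]-H[0])*c+(P[1]-H[1])*s_,-(P[0]-H[0])*s_+(P[1]-H[1])*c])
S=lambda u,v,z:m(onz(s,270+(u-420)/7,135+v/7,z))
print("ring front",S(705,297,78),"cyl base front",S(705,400,30),"base rear edge",S(650,420,28))
print(proj(s,[566.7,46.8,121]),"seen",(270+(652-420)/7,135+280/7))
```

```text
ring front [-47.36  -3.1 ] cyl base front [-50.69  -4.42] base rear edge [-66.44  12.76]
[304.56 172.97] seen (303.14285714285717, 175.0)
```

{"fn": "send_rows", "kwargs": {
  "steps": [0,0,0.5,0,0,0,0,0,0.5,0,0,0,0,0,0.4,0,0,0,0,0,0.3,0,0,0,0,-0.015,0,0,0,0]
}}

```text
t: 18.95
position: [565.1, 45.6, 45.2]
orientation: [[-0.992, -0.127, -0.005], [-0.127, 0.992, -0.001], [0.005, -0.001, -1.0]]
force: [-1.5, -0.2, -0.7]
finger_gap: -0.002
gripper_force: 0.0
```

{"fn": "send_rows", "kwargs": {
  "steps": [-0.1,0,0,0,0,0,-0.1,0,0,0,0,0,-0.1,0,0,0,0,0,-0.1,0,0,0,0,0,-0.06,0,0,0,0,0,0,0,0,0,0,0]
}}

```text
t: 19.55
position: [589.7, 49.0, 47.4]
orientation: [[-0.992, -0.127, -0.0], [-0.127, 0.992, 0.0], [0.0, 0.0, -1.0]]
force: [-0.4, -0.1, -0.9]
finger_gap: -0.003
gripper_force: 0.0
```

{"fn": "send_rows", "kwargs": {
  "steps": [-0.05,0,0,0,0,0,-0.05,0,0,0,0,0,-0.05,0,0,0,0,0,0,0,0,0,0,0]
}}

```text
t: 19.95
position: [591.2, 48.7, 46.0]
orientation: [[-0.992, -0.125, -0.013], [-0.125, 0.992, -0.003], [0.013, -0.001, -1.0]]
force: [-11.6, 0.7, 5.9]
finger_gap: -0.002
gripper_force: 5.9
```

{"fn": "send_rows", "kwargs": {
  "steps": [-0.05,0,0,0,0,0,-0.05,0,0,0,0,0,0,0,0,0,0,0]
}}

```text
t: 20.25
position: [594.4, 48.9, 45.9]
orientation: [[-0.992, -0.124, -0.017], [-0.124, 0.992, -0.003], [0.017, -0.001, -1.0]]
force: [-15.8, 0.2, 8.6]
finger_gap: 0.0
gripper_force: 7.7
```

{"fn": "send_rows", "kwargs": {
  "steps": [-0.05,0,0,0,0,0,-0.05,0,0,0,0,0,0,0,0,0,0,0]
}}

```text
t: 20.55
position: [598.6, 48.4, 45.8]
orientation: [[-0.992, -0.124, -0.019], [-0.124, 0.992, -0.005], [0.019, -0.002, -1.0]]
force: [-15.9, -2.9, 9.5]
finger_gap: -0.001
gripper_force: 8.7
```

{"fn": "send_rows", "kwargs": {
  "steps": [-0.05,0,0,0,0,0,-0.05,0,0,0,0,0,0,0,0,0,0,0]
}}

```text
t: 20.85
position: [598.9, 48.2, 45.7]
orientation: [[-0.992, -0.122, -0.029], [-0.122, 0.993, -0.007], [0.03, -0.003, -1.0]]
force: [-26.3, -1.6, 17.4]
finger_gap: 0.001
gripper_force: 13.9
```

{"fn": "send_rows", "kwargs": {
  "steps": [-0.04,0,0,0,0,0,0,0,0,0,0,0]
}}

```text
t: 21.05
position: [599.0, 48.1, 45.7]
orientation: [[-0.992, -0.121, -0.033], [-0.121, 0.993, -0.007], [0.034, -0.003, -0.999]]
force: [-31.1, -2.2, 20.9]
finger_gap: -0.001
gripper_force: 15.8
```

{"fn": "send_rows", "kwargs": {
  "steps": [0.2,0,0,0,0,0,0.2,0,0,0,0,0,0.2,0,0,0,0,0,0.3,0,0,0,0,0,0.2,0,-0.5,0,0,0,0,0,-1,0,0,0,0,0,-1,0,0,0]
}}

```text
t: 21.75
position: [559.0, 45.2, 173.4]
orientation: [[-0.992, -0.128, -0.0], [-0.128, 0.992, -0.001], [0.001, -0.001, -1.0]]
force: [1.8, 0.5, -0.0]
finger_gap: -0.004
gripper_force: 0.0
```

{"fn": "send_rows", "kwargs": {
  "steps": [0.7,-0.6,-0.2,0,0,0,0.7,-0.6,0,0,0,0,0.7,-0.6,0,0,0,0,0.5,-0.8,0,0,0,0,0,-0.9,0,0,0,0,0,-0.9,0,0,0,0,0,0,0,0,0,0]
}}

```text
t: 22.45
position: [459.3, -193.6, 182.7]
orientation: [[-0.993, -0.122, 0.003], [-0.122, 0.993, -0.001], [-0.003, -0.002, -1.0]]
force: [-0.3, 0.6, -0.7]
finger_gap: -0.001
gripper_force: 0.0
```

Run:
```python
from h import *
t=r.read_camera("top");s=r.read_camera("scene")
cv2.imwrite("pics/z8.png",np.hstack([zoom(t["img"],296,140,50,70,8),zoom(s["img"],270,150,50,70,8)]))
```

```text
(no output)
```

View pics/z8.png

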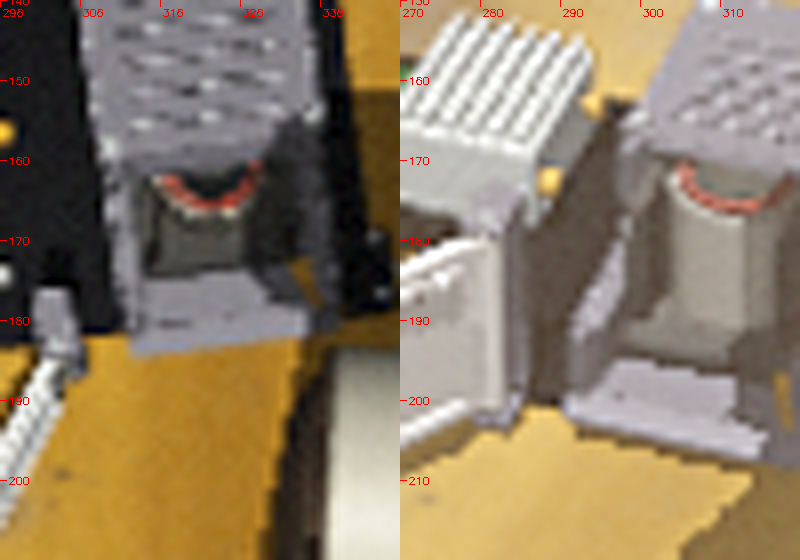

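The group sits square under the roof. The ring is at top px (322,165), the tail edge at row ~174, and the brass bolt is visible at (333,175), where it was before insertion. A short numeric check comes first, then I'll hand in.

Run:
```python
from h import *
y=np.radians(7.3);c,s_=np.cos(y),np.sin(y);H=np.array([652.8,57.0])
m=lambda P:np.array([(P[0]-H[0])*c+(P[1]-H[1])*s_,-(P[0]-H[0])*s_+(P[1]-H[1])*c])
t=r.read_camera("top");s=r.read_camera("scene")
print("tail",m(onz(t,296+145/8,140+275/8,28)),m(onz(t,296+250/8,140+267/8,28)),"scene",m(onz(s,270+(650-400)/8,150+340/8,28)))
def bolt(img):
    h=cv2.cvtColor(np.ascontiguousarray(img[168:182,328:341]),cv2.COLOR_RGB2HSV)
    k=(h[...,1]>150)&(h[...,0]<30)&(h[...,2]>90);v,u=np.nonzero(k);return k.sum(),u.mean()+328,v.mean()+168,u.min()+328
print(bolt(cv2.imread("pics/top0.png")[:,:,::-1]),bolt(t["img"]))
```

```text
tail [-56.24  31.86] [-58.73  -9.31] scene [-57.89  20.24]
(np.int64(10), np.float64(335.0), np.float64(175.5), np.int64(333)) (np.int64(3), np.float64(333.3333333333333), np.float64(173.66666666666666), np.int64(333))
```

{"fn": "send_rows", "kwargs": {
  "steps": [0.3,-0.9,0,0,0,0,0.3,-0.9,0,0,0,0,0.3,-0.9,0,0,0,0,0.3,-0.9,0,0,0,0,0,0,0,0,0,0,0,0,0,0,0,0]
}}

```text
t: 23.25
position: [421.9, -375.4, 182.0]
orientation: [[-0.992, -0.127, -0.0], [-0.127, 0.992, 0.0], [0.0, 0.0, -1.0]]
force: [-0.4, 0.6, 0.2]
finger_gap: -0.001
gripper_force: 0.0
```

Run:
```python
from h import *
t=r.read_camera("top")["img"];a=cv2.imread("pics/top0.png")[:,:,::-1]
for n,i in(("before",a),("now",t)):
    print(n)
    for v in range(168,181): print(v,[int(i[v,u,0])-int(i[v,u,2]) for u in range(326,341)])
```

```text
before
168 [-5, -4, -6, -4, -5, -4, -4, -2, -5, -5, -4, -2, 1, -2, -11]
169 [-5, -6, 3, -4, -4, -6, -6, -4, -5, -4, -3, -5, -4, 0, -2]
170 [-5, -8, -4, -7, -4, -4, -4, -7, -5, -4, -2, -3, -3, 2, -1]
171 [-6, -5, -8, -2, -5, -10, -9, -8, -8, -6, -9, -5, 0, -3, -1]
172 [-4, -7, -3, -5, -6, 18, 49, 100, 69, 6, -3, -4, 1, 0, -1]
173 [-2, -3, -2, 1, -5, -5, 109, 179, 102, -4, -11, -3, -2, -4, -5]
174 [-2, -4, -4, -2, -4, -11, 58, 164, 146, 34, -9, -5, -2, -4, 0]
175 [-3, -3, -2, -2, -3, -6, -2, 79, 140, 34, -11, -4, -2, 1, 0]
176 [-5, -1, -4, -6, -4, -4, -12, 10, 112, 74, 2, -4, -1, -3, 1]
177 [-2, -3, -6, -6, -1, -5, -7, -9, 43, 111, 40, -5, -7, -3, -4]
178 [-2, -2, 1, -5, -1, -2, -6, -7, 0, 38, 28, -5, 7, 5, -7]
179 [-2, -2, -4, -2, -2, 0, -5, -1, -3, 6, 3, -5, 12, 8, 44]
180 [-4, -3, -2, -3, -4, -2, 1, -4, -1, -8, -5, -4, 28, 50, 128]
now
168 [13, 9, 6, 11, 5, 2, 3, 2, -4, -3, -4, -5, 3, 1, 1]
169 [14, 7, 7, 8, 4, 6, 2, 3, -6, -1, -5, -3, 1, -2, -2]
170 [6, 3, 6, 3, 8, 4, 8, -4, -7, -7, -6, -2, 0, -3, -2]
171 [6, 6, 4, 8, 5, 5, 1, -5, -6, -7, -5, -4, -2, -3, -8]
172 [4, 7, 4, 2, 0, 29, 55, 113, 68, 3, -4, -3, -1, 1, -1]
173 [0, 1, 0, -2, -9, -8, 112, 180, 102, -2, -5, -7, -3, -4, -1]
174 [-4, -2, -2, -4, -8, -7, 59, 166, 152, 34, -7, -5, -4, -3, -4]
175 [-3, -3, -4, -4, -4, -8, -2, 81, 145, 35, -9, -4, -3, 3, -1]
176 [-2, -4, -6, -3, -3, -6, -5, 8, 116, 75, 4, -4, -2, -1, -2]
177 [-5, -6, -5, -8, -6, -7, -6, -10, 46, 114, 44, -8, -2, -2, -5]
178 [-5, -7, -4, -5, -6, -3, -6, -6, -2, 40, 27, -4, 5, 4, -8]
179 [-3, -2, -1, -3, -4, -2, -1, -5, -7, -2, -5, -11, 16, 35, 47]
180 [-2, -5, -4, -7, -3, -3, -3, -3, -10, -10, -9, -14, 55, 137, 153]
```

The bolt's pixels match those from before insertion, so it is fully out behind the group. Handing in.

```bash
python3 -c "
from cell import r
print(r.finish_job())"
```

```text
the job is handed in; nothing more can be done
None
```

I handed the job in at about 23 s: the door stands open at about 2.2 rad, the brew group is pushed against its stop, and the spring bolt looks the same in the top camera as before insertion. The hand-in returned no verdict, so I can't confirm the result.

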